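# Seat the support rod in the spring-plunger post holder

## Robot

A 6-joint arm with a two-finger parallel gripper is mounted at the origin on a cart in front of the work surface, level with it; the furniture and walls round the work are solid. World frame = base frame: x ahead of the robot, y to its left, z up, the work surface at z = 0. Lengths are in m, angles in degrees, forces in N, time in s.
With the tool pointing down it reaches from about 0.375 to 0.9 m from the base axis. Payload 3.1 kg.
Tool frame: the origin (TCP) lies on the centre line of the jaws, within the pads' length; the fingertips stand 8 mm ahead of it and the grasp point (between the pads) lies 11 mm behind it (bot.tip_extent is the distance from the TCP to the fingertips, in m); z points along the fingers, y is the line along which they close (so a half turn about z gives the same grasp; the last joint's range is limited). The gripper opens to 87 mm and grips with 3 to 60 N. Pads are 19 mm wide; open, the fingers measure 117 mm over their backs; the gripper's body (75 mm by 190 mm) begins 51 mm behind the grasp point.
Start: joints at [60.59, 30.224, 82.088, -0, 67.689, -10.227], TCP at [0.205, 0.59, 0.231] pointing down, gripper open.
Joint ranges: [-176.69, 176.69], [-43.24, 126.21], [12.49, 139.97], [-82, 262], [0, 151.66], [-163.58, 163.58]. Speed limits (degrees/s): [159.86, 159.86, 180, 180, 180, 180].

## Interface

Orientations are given as a 3x3 rotation matrix whose columns are the frame's x, y, z axes.
In Python, from rig import bot, vision, workorder gives the robot as it stands.
- The arm moves only by the shell command python3 -m handwheel 'ROWS'. ROWS is JSON, a list of rows, each an object with "delta_rot": the turn, a rotation vector about the tool's x, y, z in rad, a list of three; "xyz": the shift along the tool's x, y, z in mm, a list of three; "hand": the closure, from -1 (fully open) to 1 (shut). A call has exactly 5 rows; each row is the pose to reach, as a shift and turn from the pose commanded when the call began, along the tool's axes at that moment; what a row does not reach only later rows make up. A row lasts 1/8 s, in which the tool goes at most 62.5 mm and 10.7 degrees, less where a joint would pass 70% of its speed; a pose out of reach is approached as far as the arm can. A call with a gripper value outside its range is refused whole. The fingers move at their own pace and stop on an object; the grip force is fixed at half the most. Time passes only in rows, so rows that repeat a pose let the fingers close, or fill a call up. It gives the time, the measured TCP pose, the force, the opening and the grip force at its end, in the units of the state.
- bot.read_state(): the state, without advancing time (a new reading comes with each control period).
- vision.capture(name): name is "side" or "top"; returns the picture (420x560x3 uint8, red, green, blue); there is no depth.
- vision.camera_model(name): a dict with "camera_matrix" (3x3 intrinsics, pixels), "camera_from_world" (4x4, takes a point from world to camera coordinates). Camera axes: x right, y up, looking along -z (the intrinsics and any distortion apply to the point x, -y, -z); pixel columns grow to the right and rows downward; lengths in m; the calibration is good to about 2 mm. A picture is of the moment at which its call begins. camera_model takes no time and is no camera call.
- workorder.hand_in(): hands the job in; it is judged then, once.
The state is a dict: "time_s": time; "joint_positions": joint angles; "qvel": joint speeds; "tau": joint torques, N m; "position": TCP position; "tcp_rot": TCP orientation; "force": force on the tool from outside, world axes, zero at the start; "moment": the same for the moment, N m; "opening": opening from 0.0 (shut) to 1.0 (fully open); "grasp_force": force on a finger pad.
Only numpy, scipy, OpenCV 4.12 (cv2) and the standard library are available. Lean on these libraries where they do the work, as an engineer would, in place of code of your own. Each camera call takes 0.05 s, during which the arm holds its last target. There are 200 camera calls.

## Task

Draw the long support rod with the square head out of the dark grey parking block and slide it, foot first, into the upright post holder until it is fully home on the stop inside and the holder's side spring plunger has clicked into the groove round the rod; then let go of it. The plunger and stop are set to an unknown height, so push gently and feel for the stop. Leave the short pin, the petri dish and the small bottle where they are.

Things in the scene. Friction and masses are not known exactly. Their poses are not given: they have to be found in the camera images.
- rod: Loose steel support rod, 150 mm long, 12 mm in diameter, about 0.12 kg, with a dark square head at the top. Origin: centre of the foot's underside; z along the rod to the head; x, y square to the head's faces. It starts upright in one hole of the parking block, standing on the hole's floor, and may lean 0.03 rad. It may enter the holder at any angle about its own axis.
- rod_foot (a point): Centre of the underside of the rod's foot. The foot is a cone: 5 mm wide at the end, the full 12 mm from 7 mm up. A groove 2 mm deep runs round the rod, centred 30 mm above this point (3 mm flat, 2 mm flank on each side).
- rod_head (a point): Middle of the rod's square head (20 x 20 mm, 40 mm tall, 110 to 150 mm above the foot's underside), 130 mm above the foot: the place to grip, across either pair of faces.
- holder: Fixed post holder: dark plate 100 x 100 x 12 mm with an upright aluminium tube, 32 mm outside, bore 14 mm, mouth 102 mm above the plate's underside. Origin under the plate's centre, on the bore's axis; z up. The spring plunger (steel housing, black knob, out to 54 mm from the axis, more when pushed) is on its -x side. Rod and holder must never press on each other with over 40 N.
- holder_mouth (a point): Centre of the bore's mouth, on its axis. The pin is 10 to 40 mm below it, set differently each time and not reported; a rigid end stop in the bore is always 30 mm below the pin, so the foot goes 40 to 70 mm below the mouth. With the foot on the stop the pin is in the groove. Passing the foot over the pin takes up to about 12 N, sliding on a few N.
- plunger (a joint): How far the spring pin is pushed out of the bore, in m: 0 free (its tip 2 mm short of the bore's axis), 0.003 to 0.004 riding on the rod's full width, about 0.001 in the rod's groove (under 0.002). The spring pushes with about 2 N at 0 and 4 N at 0.003.
- block: The fixed dark grey parking block, 60 x 130 x 55 mm, origin under its centre, with two holes of 13 mm, 45 mm deep, at y = -35 and +35 mm of its own frame. The rod stands in one, the short pin in the other.
- short_pin: Bystander: a loose plain steel pin 12 mm in diameter with a black ball knob, 85 mm long in all, upright in the other hole of the parking block. Origin at its foot. Leave it there.
- petri_dish: Bystander: loose round petri dish, 58 mm across, 15 mm high, lying flat. Origin under its centre. Leave it in place.
- small_bottle: Bystander: loose small reagent bottle, 40 mm in diameter, 85 mm high, standing. Origin under its centre. Leave it in place.
There are look-alikes about, which are no part of the job. Of the things that look like the holder, the larger one is meant.

How it is judged (in metres and radians):
On the way, in this order (a step that is already met when the one before it is completed fails the run):
1. the rod is drawn clear of the parking block (height (world z) of rod_foot above 0.065 m), for 0.1 s.
2. the rod's foot is inside the holder's bore (horizontal distance between rod_foot and holder_mouth below 0.005 m and z of rod_foot in the frame of holder below 0.098 m), for 0.1 s.
At the end, for the whole second after the job is handed in: The rod stands in the holder, released and at rest: foot within 4 mm of the bore's axis and at least 34 mm below the mouth, tilt under 0.08 rad, and the plunger pin dropped into the rod's groove (joint between 0.0003 and 0.002) (horizontal distance between rod_foot and holder_mouth below 0.004 m and z of rod_foot in the frame of holder below 0.068 m and value of joint plunger between 0.0003 and 0.002 m and angle between rod's own z axis and vertical below 0.08 rad and linear speed of rod below 0.01 m/s and contact force between the fingers and rod below 0.1 N); the robot touches nothing.
It fails at once if the rod and the holder press on each other with more than 40 N (contact force between rod and holder above 40 N).
It fails at once if the short pin is taken out or pushed by more than 20 mm (distance of short_pin from where it was at the start of the episode above 0.02 m).
It fails at once if the petri dish is moved by more than 20 mm (distance of petri_dish from where it was at the start of the episode above 0.02 m).
It fails at once if the small bottle is moved by more than 20 mm (distance of small_bottle from where it was at the start of the episode above 0.02 m).
It also fails if it takes over 72 s, if anything falls off the work surface, if the arm or the gripper's body presses on something with over 40 N, if the wrist force passes 120 N, or if a joint passes its speed limit or range.

## Working session

There is one attempt and no reset: what is moved stays moved. The work goes in short steps, Python scripts to look and compute and a shell command to move; the robot and the scene stay as the last step left them, time stands still between calls to the robot, and variables do not carry over. Pictures are saved under pics/ and viewed, at most 10 in all, crops included, and the job is handed in when it is done.

```bash
mkdir -p pics; python3 - <<'E'
from rig import bot,vision,workorder
import cv2
for n in("top","side"):
    cv2.imwrite(f"pics/{n}0.png",vision.capture(n)[:,:,::-1])
    m=vision.camera_model(n);print(m)
s=bot.read_state();print(s)
E
```

```text
{'camera_matrix': array([[524.83156895,   0.        , 274.09175521],
       [  0.        , 524.83156895, 207.99724946],
       [  0.        ,   0.        ,   1.        ]]), 'camera_from_world': array([[ 0.02151516, -0.99976727, -0.00158262,  0.16060162],
       [ 0.9981435 ,  0.02138994,  0.05702658, -0.59322218],
       [-0.05697945, -0.00280662,  0.99837141, -1.42906458],
       [ 0.        ,  0.        ,  0.        ,  1.        ]])}
{'camera_matrix': array([[385.92913106,   0.        , 281.78488776],
       [  0.        , 385.92913106, 208.66948733],
       [  0.        ,   0.        ,   1.        ]]), 'camera_from_world': array([[-0.99990042, -0.00300235,  0.01378863,  0.58112659],
       [ 0.01336702, -0.51472734,  0.85724972, -0.0274401 ],
       [ 0.00452362,  0.85734868,  0.51471622, -1.10758467],
       [ 0.        ,  0.        ,  0.        ,  1.        ]])}
{'time_s': 0.1, 'joint_positions': array([ 6.05903285e+01,  3.02755020e+01,  8.21507755e+01,  3.59063556e-04,
        6.76902362e+01, -1.02266787e+01]), 'qvel': array([-0.08324123, -0.13730016, -0.01985044, -0.03413181,  0.03936317,
       -0.05922801]), 'tau': array([-6.59471443e-04, -4.40986598e+01, -1.77151340e+01,  6.34468440e-02,
        5.33218158e-02, -4.23759639e-05]), 'position': array([0.20499865, 0.58971981, 0.22963991]), 'tcp_rot': array([[-9.44472979e-01,  3.28587560e-01, -1.00362561e-03],
       [ 3.28588888e-01,  9.44471394e-01, -1.76863894e-03],
       [ 3.66742926e-04, -2.00021191e-03, -9.99997932e-01]]), 'force': array([ 0.99542298, -0.49876531, -0.08866429]), 'moment': array([0.03457175, 0.01341545, 0.00553398]), 'grasp_force': 0.0, 'opening': 1.0046457769762298}
```

View pics/top0.png

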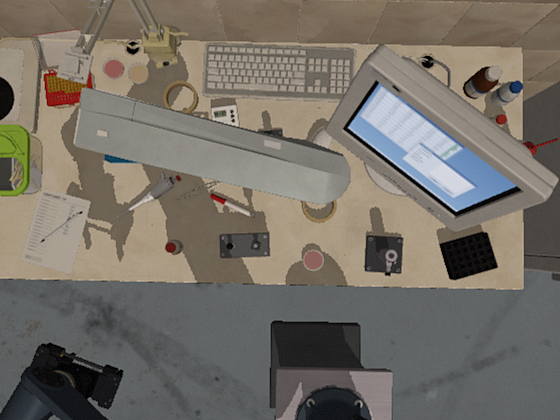

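View pics/side0.png

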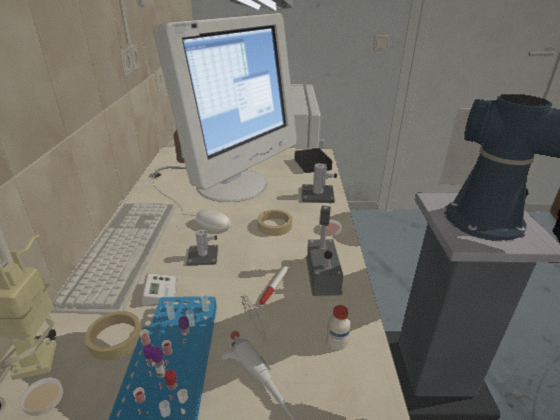

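The top view shows the block around (245,245), the holder around (385,253), the dish at (313,260) and the bottle at (174,246). In the side view the rod head is at (325,215), the holder at (318,183) and the look-alike at (203,248). I'll enlarge the crops.

```bash
python3 - <<'E'
import cv2,numpy as np
t=cv2.imread("pics/top0.png");s=cv2.imread("pics/side0.png")
a=cv2.resize(t[220:285,210:410],(800,260),interpolation=cv2.INTER_CUBIC)
b=cv2.resize(s[150:300,290:350],(240,600)[:2] if 0 else (136,340),interpolation=cv2.INTER_CUBIC)
b=cv2.resize(s[155:215,280:360],(400,300),interpolation=cv2.INTER_CUBIC)
c=cv2.resize(s[200:300,285:385],(400,300)) if 0 else cv2.resize(s[200:300,270:370],(300,300),interpolation=cv2.INTER_CUBIC)
o=np.zeros((570,800,3),np.uint8);o[:260]=a;o[265:565,:400]=b;o[265:565,410:710]=c
cv2.imwrite("pics/crop0.png",o)
E
```

```text
(no output)
```

View pics/crop0.png

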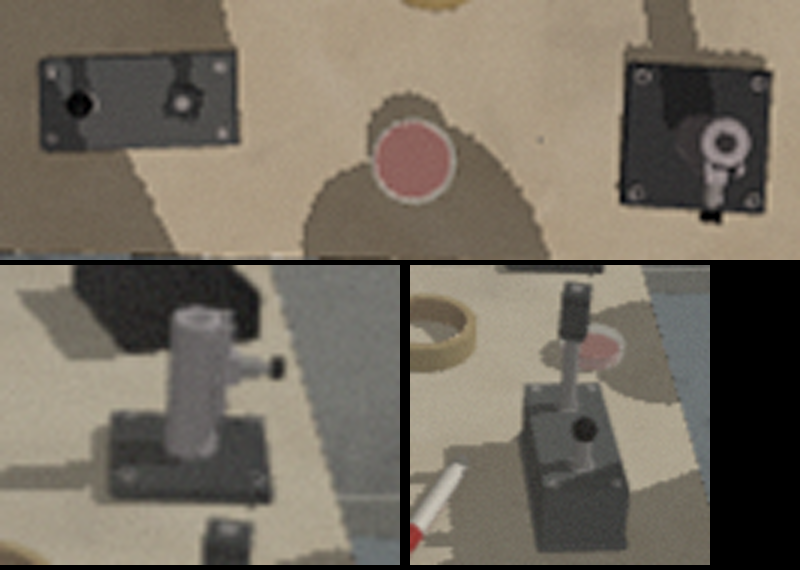

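The crop puts the rod head at about top px (255,245), the holder mouth at about (391,255) and the short pin at about (229,246). The plunger knob points toward the robot (-x). Next I measure these points and enlarge the head to get its yaw.

```bash
cat > h.py <<'E'
import numpy as np,cv2
from rig import bot,vision,workorder
def ray(n,u,v):
    m=vision.camera_model(n);K=m["camera_matrix"];T=m["camera_from_world"]
    d=np.linalg.inv(K)@[u,v,1];d=d*[1,-1,-1]
    R=T[:3,:3];return -R.T@T[:3,3],R.T@d
def onz(n,u,v,z):
    c,d=ray(n,u,v);return c+d*(z-c[2])/d[2]
def two(a,b):
    (c1,d1),(c2,d2)=ray("top",*a),ray("side",*b)
    s=np.linalg.lstsq(np.c_[d1,-d2],c2-c1,rcond=None)[0]
    p,q=c1+s[0]*d1,c2+s[1]*d2;return (p+q)/2,np.linalg.norm(p-q)
def proj(n,P):
    m=vision.camera_model(n);K=m["camera_matrix"];T=m["camera_from_world"]
    p=T[:3,:3]@np.array(P)+T[:3,3];p=K@(p*[1,-1,-1]);return p[:2]/p[2]
E
python3 - <<'E'
from h import *
np.set_printoptions(precision=4,suppress=True)
f=np.mean([vision.capture("top").astype(float) for _ in range(4)],0)
g=np.mean([vision.capture("side").astype(float) for _ in range(4)],0)
cv2.imwrite("pics/t1.png",f[:,:,::-1]);cv2.imwrite("pics/s1.png",g[:,:,::-1])
gr=f.mean(2)
# holder tube ring: bright low-sat near (391,255)
for nm,(x0,x1,y0,y1) in dict(ring=(383,400,247,264)).items():
    w=gr[y0:y1,x0:x1]; print(w.astype(int))
print(gr[236:256,246:268].astype(int))
m=((gr<95)).astype(np.uint8)
for nm,(x0,x1,y0,y1),z in (("block",(212,278,225,265),.055),("plate",(358,410,228,280),.012)):
    k=np.zeros_like(m);k[y0:y1,x0:x1]=m[y0:y1,x0:x1]
    k=cv2.morphologyEx(k,cv2.MORPH_CLOSE,np.ones((9,9)))
    c=max(cv2.findContours(k,0,2)[0],key=cv2.contourArea);r=cv2.minAreaRect(c);print(nm,r)
    b=np.array([onz("top",*q,z) for q in cv2.boxPoints(r)]);print(b,[np.linalg.norm(b[i]-b[i-1]) for i in range(4)],b.mean(0))
for q,z in (((391.25,255.1),.102),((255.2,245.3),.16),((229.3,245.5),.09)): print(onz("top",*q,z))
a=cv2.resize(f[230:262,240:272,::-1],(390,390),interpolation=cv2.INTER_CUBIC)
b=cv2.resize(g[200:232,309:341,::-1],(390,390),interpolation=cv2.INTER_CUBIC)
cv2.imwrite("pics/crop1.png",np.hstack([a,b]))
E
```

```text
[[ 29  28  31  30  29  37  51  47  46  48  46  47  49  48  48  49  48]
 [ 36  39  39  39  34  39  45  42  43  42  43  46  47  47  48  49  48]
 [ 50  51  54  50  45  52  65  73  83  78  62  45  44  47  48  49  47]
 [ 57  56  52  50  57  91 115 118 124 122 114  91  54  44  47  47  47]
 [ 54  54  49  65 101 127 140 138 138 140 142 131  94  54  44  47  48]
 [ 53  51  50  91 137 138 131 119 128 143 147 142 133  89  39  50  49]
 [ 55  50  67 115 140 135 110  71  84 101 120 139 146 118  55  47  48]
 [ 52  47  87 136 140 120  63  45  47  43  73 128 148 130  80  43  48]
 [ 55  46  97 145 141 106  34  50  54  47  57 109 149 135  91  41  48]
 [ 53  48  97 147 141 115  59  47  53  45  62 115 149 135  92  42  47]
 [ 53  50  84 134 145 133  98  52  41  49  90 135 146 128  75  41  46]
 [ 54  51  61 117 149 144 131 108  98 105 126 143 141 107  44  44  47]
 [ 54  52  52  80 129 148 144 144 141 142 143 149 133  65  41  47  47]
 [ 54  52  52  85 109 111 126 137 151 157 141 118 105  44  45  50  49]
 [ 53  52  52 108 124  60  75  83 105 108  90  80 105  63  46  49  50]
 [ 53  57  55 109 138 103  97  96  
[... 2192 characters left out ...]
73481762208679), np.float64(0.16336385181790664), np.float64(0.09692506057472744), np.float64(0.1627530138040472)] [0.4848 0.2609 0.055 ]
plate ((383.3276062011719, 251.4310302734375), (36.8774299621582, 46.74272918701172), 3.3664608001708984)
[[ 0.4147 -0.076   0.012 ]
 [ 0.5428 -0.0821  0.012 ]
 [ 0.539  -0.1836  0.012 ]
 [ 0.4109 -0.1771  0.012 ]] [np.float64(0.10109530833145107), np.float64(0.12831921244778077), np.float64(0.10160604526380514), np.float64(0.1282811781218262)] [ 0.4769 -0.1297  0.012 ]
[ 0.4696 -0.1317  0.102 ]
[0.4881 0.2176 0.16  ]
[0.4851 0.2877 0.09  ][ WARN:0@2.710] global loadsave.cpp:1063 imwrite_ Unsupported depth image for selected encoder is fallbacked to CV_8U.
```

View pics/crop1.png

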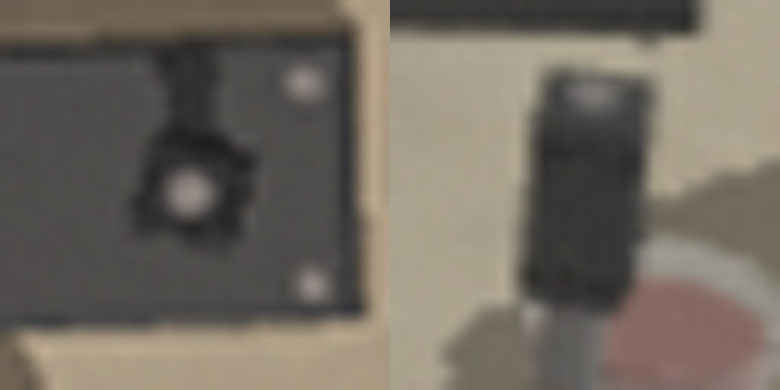

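The head shows as a square turned by roughly 7–9°, with a pale centre spot at top px (255,245.4) and side px (325,207). I'll cross-check both points with two views.

```bash
cat >> h.py <<'E'
np.set_printoptions(precision=4,suppress=True)
def delta(P,yaw):
    "tool-frame shift (mm) and turn about tool z (rad) to bring TCP to P, tool y along yaw deg"
    s=bot.read_state();R=s["tcp_rot"];p=s["position"]
    y=[np.cos(np.radians(yaw)),np.sin(np.radians(yaw)),0];z=[0,0,-1.]
    from scipy.spatial.transform import Rotation as Ro
    G=np.c_[np.cross(y,z),y,z]
    print("shift",R.T@(np.array(P)-p)*1000,"rot",Ro.from_matrix(R.T@G).as_rotvec(),"pos",p,"F",s["force"],"t",s["time_s"])
E
python3 - <<'E'
from h import *
print("head",two((255.05,245.4),(324.9,207.3)))
print("mouth",two((391.05,255.2),(319.5,165.1)), onz("top",391.05,255.2,.102),onz("side",319.5,165.1,.102))
print("headz",onz("top",255.05,245.4,.16),onz("side",324.9,207.3,.16))
delta((.488,.2177,.231),82.7)
E
```

```text
head (array([0.4885, 0.2179, 0.1587]), np.float64(0.0013831722895146993))
mouth (array([ 0.4691, -0.1317,  0.0993]), np.float64(0.0003980501239378278)) [ 0.4693 -0.1311  0.102 ] [ 0.4695 -0.1259  0.102 ]
headz [0.4879 0.218  0.16  ] [0.4895 0.2201 0.16  ]
shift [-389.4043 -258.9945   -0.4762] rot [-0.0001 -0.     -0.2074] pos [0.2053 0.5903 0.2305] F [ 0.0456 -0.3938 -0.2596] t 0.5
```

Both views agree with the expected heights of 0.16 and 0.102 m. Now I move over the rod.

```bash
python3 -m handwheel '[{"xyz":[-48,-32,0],"delta_rot":[0,0,-0.05],"hand":-1},{"xyz":[-96,-64,0],"delta_rot":[0,0,-0.1],"hand":-1},{"xyz":[-144,-96,0],"delta_rot":[0,0,-0.15],"hand":-1},{"xyz":[-192,-128,0],"delta_rot":[0,0,-0.2],"hand":-1},{"xyz":[-240,-160,0],"delta_rot":[0,0,-0.207],"hand":-1}]'; python3 -c "
from h import *
delta((.4885,.218,.231),82.7)"
```

```text
time_s: 1.12
position: [0.3805, 0.3589, 0.2309]
tcp_rot: [[-0.992, 0.127, 0.001], [0.127, 0.992, 0.001], [-0.001, 0.001, -1.0]]
force: [0.0, 0.2, 0.1]
opening: 1.0
grasp_force: 0.0
shift [-124.9619 -126.1035   -0.1232] rot [0.0006 0.0008 0.0003] pos [0.3805 0.3589 0.2309] F [0.0302 0.1619 0.0825] t 1.125
```

```bash
python3 -m handwheel '[{"xyz":[-40,-41,0],"delta_rot":[0,0,0],"hand":-1},{"xyz":[-80,-82,0],"delta_rot":[0,0,0],"hand":-1},{"xyz":[-115,-116,0],"delta_rot":[0,0,0],"hand":-1},{"xyz":[-125,-126,0],"delta_rot":[0,0,0],"hand":-1},{"xyz":[-125,-126,0],"delta_rot":[0,0,0],"hand":-1}]'; python3 - <<'E'
from h import *
delta((.4885,.218,.129),82.7)
s=vision.capture("side");t=vision.capture("top")
a=cv2.resize(s[130:290,250:410],(400,400),interpolation=cv2.INTER_CUBIC);b=cv2.resize(t[190:290,190:290],(400,400),interpolation=cv2.INTER_CUBIC)
cv2.imwrite("pics/a2.png",np.hstack([a,b])[:,:,::-1])
E
```

```text
time_s: 1.75
position: [0.4875, 0.2191, 0.2305]
tcp_rot: [[-0.992, 0.129, -0.0], [0.129, 0.992, 0.0], [0.0, 0.0, -1.0]]
force: [-0.9, 0.7, -0.1]
opening: 0.998
grasp_force: 0.0
shift [ -1.2007  -1.0042 101.5195] rot [ 0.0004 -0.0005 -0.0022] pos [0.4875 0.2191 0.2305] F [-0.9237  0.6621 -0.0776] t 1.75
```

View pics/a2.png

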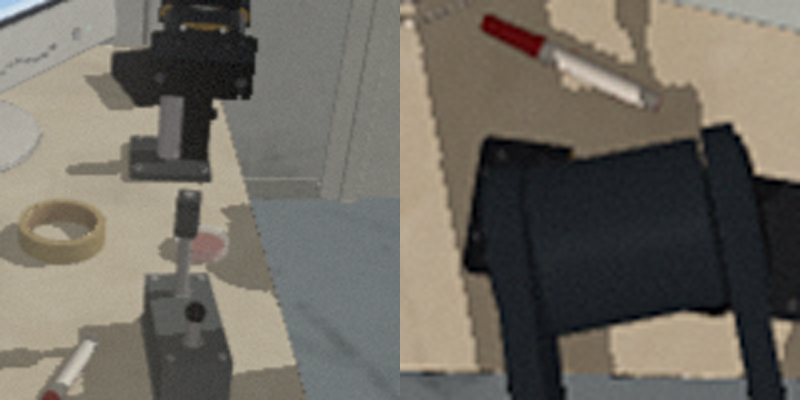

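The finger hangs in line with the rod head at (187,215) in the left panel. I'll descend and grip.

```bash
python3 -m handwheel '[{"xyz":[-1,-1,40],"delta_rot":[0,0,0],"hand":-1},{"xyz":[-1,-1,75],"delta_rot":[0,0,0],"hand":-1},{"xyz":[-1,-1,95],"delta_rot":[0,0,0],"hand":-1},{"xyz":[-1,-1,101],"delta_rot":[0,0,0],"hand":-1},{"xyz":[-1,-1,101],"delta_rot":[0,0,0],"hand":0}]'
python3 -m handwheel '[{"xyz":[0,0,0],"delta_rot":[0,0,0],"hand":1},{"xyz":[0,0,0],"delta_rot":[0,0,0],"hand":1},{"xyz":[0,0,0],"delta_rot":[0,0,0],"hand":1},{"xyz":[0,0,0],"delta_rot":[0,0,0],"hand":1},{"xyz":[0,0,0],"delta_rot":[0,0,0],"hand":1}]'
```

```text
time_s: 2.48
position: [0.4877, 0.2192, 0.1297]
tcp_rot: [[-0.992, 0.126, -0.0], [0.126, 0.992, 0.0], [0.0, 0.0, -1.0]]
force: [-0.4, 0.6, 0.5]
opening: 0.954
grasp_force: 0.0
time_s: 3.1
position: [0.4883, 0.2182, 0.1296]
tcp_rot: [[-0.992, 0.128, 0.0], [0.128, 0.992, 0.0], [-0.0, 0.0, -1.0]]
force: [0.5, 0.7, -0.0]
opening: 0.4
grasp_force: 0.0
```

```bash
python3 -m handwheel '[{"xyz":[0,0,0],"delta_rot":[0,0,0],"hand":1},{"xyz":[0,0,0],"delta_rot":[0,0,0],"hand":1},{"xyz":[0,0,0],"delta_rot":[0,0,0],"hand":1},{"xyz":[0,0,0],"delta_rot":[0,0,0],"hand":1},{"xyz":[0,0,0],"delta_rot":[0,0,0],"hand":1}]'
```

```text
time_s: 3.72
position: [0.4883, 0.2182, 0.1295]
tcp_rot: [[-0.992, 0.127, 0.0], [0.127, 0.992, -0.0], [-0.0, -0.0, -1.0]]
force: [-0.6, 0.6, 0.2]
opening: 0.232
grasp_force: 29.7
```

Opening is 20 mm, so the grip is square on the faces. Lift.

```bash
python3 -m handwheel '[{"xyz":[0,0,-15],"delta_rot":[0,0,0],"hand":1},{"xyz":[0,0,-45],"delta_rot":[0,0,0],"hand":1},{"xyz":[0,0,-85],"delta_rot":[0,0,0],"hand":1},{"xyz":[0,0,-120],"delta_rot":[0,0,0],"hand":1},{"xyz":[0,0,-120],"delta_rot":[0,0,0],"hand":1}]'; python3 -c "
from h import *
delta((.469,-.131,.25),82.7)"
```

```text
time_s: 4.35
position: [0.4898, 0.2189, 0.2533]
tcp_rot: [[-0.992, 0.127, 0.007], [0.127, 0.992, 0.002], [-0.007, 0.003, -1.0]]
force: [0.1, -0.6, -0.3]
opening: 0.225
grasp_force: 29.8
shift [ -23.9094 -349.6652    2.5018] rot [ 0.0026  0.0067 -0.0002] pos [0.4898 0.2189 0.2533] F [ 0.0653 -0.5878 -0.3199] t 4.35
```

```bash
python3 -m handwheel '[{"xyz":[-3,-30,0],"delta_rot":[0,0,0],"hand":1},{"xyz":[-6,-75,0],"delta_rot":[0,0,0],"hand":1},{"xyz":[-9,-120,0],"delta_rot":[0,0,0],"hand":1},{"xyz":[-12,-165,0],"delta_rot":[0,0,0],"hand":1},{"xyz":[-15,-200,0],"delta_rot":[0,0,0],"hand":1}]'; python3 -m handwheel '[{"xyz":[-3,-40,0],"delta_rot":[0,0,0],"hand":1},{"xyz":[-6,-80,0],"delta_rot":[0,0,0],"hand":1},{"xyz":[-9,-120,0],"delta_rot":[0,0,0],"hand":1},{"xyz":[-9,-144,0],"delta_rot":[0,0,0],"hand":1},{"xyz":[-9,-149,0],"delta_rot":[0,0,0],"hand":1}]';python3 -m handwheel '[{"xyz":[0,0,0],"delta_rot":[0,0,0],"hand":1},{"xyz":[0,0,0],"delta_rot":[0,0,0],"hand":1},{"xyz":[0,0,0],"delta_rot":[0,0,0],"hand":1},{"xyz":[0,0,0],"delta_rot":[0,0,0],"hand":1},{"xyz":[0,0,0],"delta_rot":[0,0,0],"hand":1}]'; python3 - <<'E'
from h import *
delta((.469,-.131,.25),82.7)
s=np.mean([vision.capture("side").astype(float) for _ in range(4)],0);t=vision.capture("top")
cv2.imwrite("pics/s3.png",s[:,:,::-1].astype(np.uint8))
a=cv2.resize(s[110:210,280:360].astype(np.uint8),(480,600),interpolation=cv2.INTER_CUBIC);b=cv2.resize(t[200:300,350:430],(320,400),interpolation=cv2.INTER_CUBIC)
o=np.zeros((600,800,3),np.uint8);o[:,:480]=a;o[:400,480:]=b
cv2.imwrite("pics/a3.png",o[:,:,::-1])
E
```

```text
time_s: 4.97
position: [0.4761, 0.0167, 0.2487]
tcp_rot: [[-0.992, 0.128, -0.003], [0.128, 0.992, 0.001], [0.003, 0.0, -1.0]]
force: [-1.0, -0.1, -1.5]
opening: 0.228
grasp_force: 29.8
time_s: 5.6
position: [0.4666, -0.1316, 0.2488]
tcp_rot: [[-0.992, 0.13, -0.002], [0.13, 0.992, 0.001], [0.002, 0.001, -1.0]]
force: [-0.3, 1.1, -0.9]
opening: 0.225
grasp_force: 29.8
time_s: 6.22
position: [0.4676, -0.1306, 0.2496]
tcp_rot: [[-0.992, 0.127, 0.0], [0.127, 0.992, -0.0], [-0.0, -0.0, -1.0]]
force: [0.5, -0.8, -1.3]
opening: 0.227
grasp_force: 29.8
shift [-1.4237 -0.1728 -0.3824] rot [-0.      0.0001  0.0001] pos [ 0.4676 -0.1306  0.2496] F [ 0.4548 -0.7612 -1.2622] t 6.225
```

View pics/a3.png

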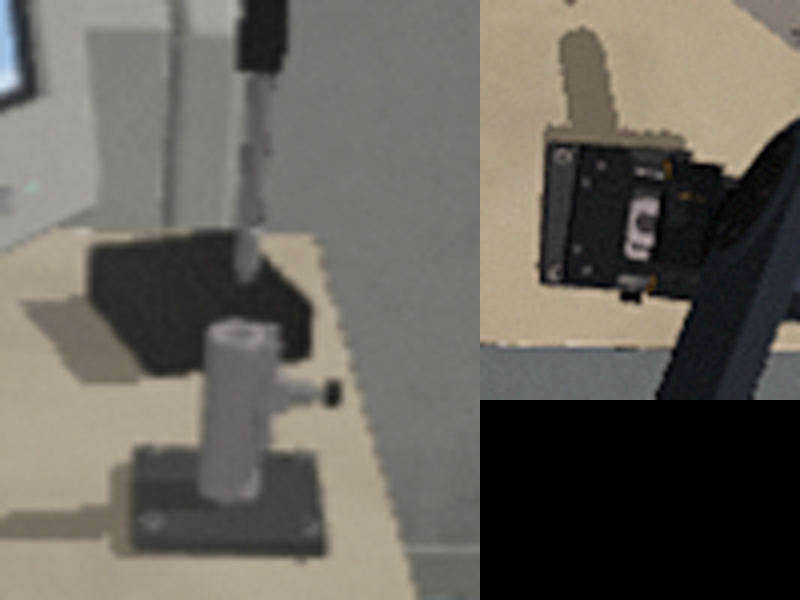

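The rod foot is at side px (320.3,156) and the mouth at (319.2,165.7), with the head bottom at (323.2,121.5). I'll compare these with a plumb rod and measure edges with sub-pixel row scans.

```bash
python3 - <<'E'
from h import *
P=np.array([.4676,-.1306])
for z in (.13,.137,.16,.2,.24): print(z,proj("side",[*P,z]))
g=cv2.imread("pics/s3.png").mean(2)
for r in (128,132,136,140,144,146,148,150,152,153,154,155,156,157,164,165,166,167,168,170,175,180): print(r,g[r,310:332].astype(int))
E
```

```text
0.13 [320.6143 155.8461]
0.137 [320.7688 153.661 ]
0.16 [321.2832 146.3836]
0.2 [322.2039 133.359 ]
0.24 [323.1592 119.8441]
128 [115 125 123 126 124 125 125 126 132 138 124  98  89  91 102 112 114 117
 117 118 117 117]
132 [120 126 126 126 125 125 125 125 138 131 120  99  90  93  95 112 118 117
 116 116 115 116]
136 [123 127 126 126 126 128 126 128 140 126  86  83  93  99 104 113 118 117
 116 116 117 114]
140 [123 127 127 127 127 128 125 132 139 128 100  90  93 105 117 119 117 117
 117 116 115 115]
144 [123 126 126 128 127 126 127 135 131 110  93  92  93  90 110 116 116 115
 115 116 115 115]
146 [123 127 126 126 128 127 127 138 124 107  93  91  92  76 102 113 117 116
 115 115 116 117]
148 [128 115  89  78  75  71  71  75  67  76  90 108 138 135 121 120 118 118
 118 119 116 118]
150 [ 43  42  40  39  37  38  42  39  38  65  84  94 107 143 159 160 158 156
 156 157 155 152]
152 [ 43  40  44  44  41  40  38  39  43  78  91  95 104  99 120 149 155 154
 154 153 155 155]
153 [ 41  38  40  40  39  37  37  33  41  79  92  96 105  72  68 135 154 155
 153 154 155 156]
154 [ 41  42  37  40  39 
[... 414 characters left out ...]
5 108 110  73  36
  30  32  28  52]
165 [ 40  39  38  42  78 126 140 132 121 112 108 109 130 139 111 104  70  36
  35  32  27  50]
166 [ 39  38  37  41  79 112 133 134 128 120 119 130 140 142 113 109  74  39
  32  33  27  49]
167 [ 38  39  39  42  77  96 107 113 118 122 126 135 134 122 114 114  94  55
  32  30  27  49]
168 [ 41  38  38  40  78  92  97 100 103 106 109 115 116 105 103 104  79  46
  32  31  28  62]
170 [ 37  36  36  43  79  92 100  99 100 101 102 102 101 106 102 102  99  90
  88 102 137 150]
175 [162 162 162 135 101  96 100 102 101 102 102 102  99  96 100 103 104 102
 108 108 109 114]
180 [159 163 159 124  97  98 100 101 101 103 101  99  91  96 104 140 158 160
 160 161 161 161]
```

From the side view the foot lines up with the bore to within about 0.3 mm. The top view suggests about +1 mm in x, so I split the difference and lower gently.

```bash
python3 -m handwheel '[{"xyz":[-0.6,-0.4,8],"delta_rot":[0,0,0],"hand":1},{"xyz":[-0.6,-0.4,16],"delta_rot":[0,0,0],"hand":1},{"xyz":[-0.6,-0.4,24],"delta_rot":[0,0,0],"hand":1},{"xyz":[-0.6,-0.4,28],"delta_rot":[0,0,0],"hand":1},{"xyz":[-0.6,-0.4,30],"delta_rot":[0,0,0],"hand":1}]'
python3 -m handwheel '[{"xyz":[0,0,1],"delta_rot":[0,0,0],"hand":1},{"xyz":[0,0,2],"delta_rot":[0,0,0],"hand":1},{"xyz":[0,0,3],"delta_rot":[0,0,0],"hand":1},{"xyz":[0,0,4],"delta_rot":[0,0,0],"hand":1},{"xyz":[0,0,4],"delta_rot":[0,0,0],"hand":1}]'
```

```text
time_s: 7.1
position: [0.468, -0.1314, 0.2191]
tcp_rot: [[-0.992, 0.127, -0.0], [0.127, 0.992, 0.0], [0.001, 0.0, -1.0]]
force: [0.5, 0.1, -0.8]
opening: 0.228
grasp_force: 29.8
time_s: 7.72
position: [0.468, -0.1314, 0.2155]
tcp_rot: [[-0.992, 0.127, -0.0], [0.127, 0.992, 0.0], [0.0, 0.0, -1.0]]
force: [0.1, 1.5, -1.3]
opening: 0.23
grasp_force: 29.8
```

```bash
python3 -m handwheel '[{"xyz":[0,0,1],"delta_rot":[0,0,0],"hand":1},{"xyz":[0,0,2],"delta_rot":[0,0,0],"hand":1},{"xyz":[0,0,3],"delta_rot":[0,0,0],"hand":1},{"xyz":[0,0,3],"delta_rot":[0,0,0],"hand":1},{"xyz":[0,0,3],"delta_rot":[0,0,0],"hand":1}]'; python3 -c "
from h import *
for i in range(5):
  vision.capture('side');s=bot.read_state();print(s['position'],s['force'],s['moment'])"
```

```text
time_s: 8.35
position: [0.4681, -0.1314, 0.2125]
tcp_rot: [[-0.992, 0.127, 0.0], [0.127, 0.992, -0.0], [-0.0, -0.0, -1.0]]
force: [1.1, 0.6, -1.4]
opening: 0.227
grasp_force: 29.8
[ 0.4681 -0.1314  0.2126] [ 0.1569 -0.001  -1.183 ] [ 0.0599 -0.1367  0.0307]
[ 0.4681 -0.1314  0.2126] [ 0.1738 -0.009  -1.8831] [ 0.0219 -0.1378  0.0201]
[ 0.4681 -0.1314  0.2125] [-0.4935  0.2929 -1.0861] [ 0.0308 -0.0821 -0.0029]
[ 0.4681 -0.1314  0.2126] [ 1.193   0.0274 -1.1647] [ 0.0277 -0.1244  0.004 ]
[ 0.4681 -0.1314  0.2126] [ 0.5773 -1.0678 -1.1815] [ 0.0673 -0.1432 -0.0166]
```

```bash
python3 -m handwheel '[{"xyz":[0,0,1],"delta_rot":[0,0,0],"hand":1},{"xyz":[0,0,2],"delta_rot":[0,0,0],"hand":1},{"xyz":[0,0,3],"delta_rot":[0,0,0],"hand":1},{"xyz":[0,0,4],"delta_rot":[0,0,0],"hand":1},{"xyz":[0,0,5],"delta_rot":[0,0,0],"hand":1}]'
```

```text
time_s: 9.22
position: [0.4682, -0.1314, 0.2075]
tcp_rot: [[-0.992, 0.127, 0.0], [0.127, 0.992, -0.0], [-0.0, -0.0, -1.0]]
force: [0.8, -0.6, -0.6]
opening: 0.229
grasp_force: 29.8
```

```bash
python3 -m handwheel '[{"xyz":[0,0,1],"delta_rot":[0,0,0],"hand":1},{"xyz":[0,0,2],"delta_rot":[0,0,0],"hand":1},{"xyz":[0,0,3],"delta_rot":[0,0,0],"hand":1},{"xyz":[0,0,4],"delta_rot":[0,0,0],"hand":1},{"xyz":[0,0,5],"delta_rot":[0,0,0],"hand":1}]'
```

```text
time_s: 9.85
position: [0.4682, -0.1314, 0.2025]
tcp_rot: [[-0.992, 0.127, 0.0], [0.127, 0.992, -0.0], [-0.0, -0.0, -1.0]]
force: [0.3, 0.1, -0.7]
opening: 0.231
grasp_force: 29.8
```

```bash
python3 -m handwheel '[{"xyz":[0,0,1],"delta_rot":[0,0,0],"hand":1},{"xyz":[0,0,2],"delta_rot":[0,0,0],"hand":1},{"xyz":[0,0,3],"delta_rot":[0,0,0],"hand":1},{"xyz":[0,0,4],"delta_rot":[0,0,0],"hand":1},{"xyz":[0,0,5],"delta_rot":[0,0,0],"hand":1}]'
```

```text
time_s: 10.48
position: [0.4682, -0.1314, 0.1975]
tcp_rot: [[-0.992, 0.127, 0.0], [0.127, 0.992, -0.0], [-0.0, -0.0, -1.0]]
force: [0.6, -0.4, -0.4]
opening: 0.228
grasp_force: 29.8
```

```bash
python3 -m handwheel '[{"xyz":[0,0,1],"delta_rot":[0,0,0],"hand":1},{"xyz":[0,0,2],"delta_rot":[0,0,0],"hand":1},{"xyz":[0,0,3],"delta_rot":[0,0,0],"hand":1},{"xyz":[0,0,4],"delta_rot":[0,0,0],"hand":1},{"xyz":[0,0,5],"delta_rot":[0,0,0],"hand":1}]'
```

```text
time_s: 11.1
position: [0.4682, -0.1314, 0.1925]
tcp_rot: [[-0.992, 0.127, 0.0], [0.127, 0.992, -0.0], [-0.0, -0.0, -1.0]]
force: [2.2, 0.4, 0.6]
opening: 0.229
grasp_force: 29.8
```

```bash
python3 -m handwheel '[{"xyz":[0,0,1],"delta_rot":[0,0,0],"hand":1},{"xyz":[0,0,2],"delta_rot":[0,0,0],"hand":1},{"xyz":[0,0,3],"delta_rot":[0,0,0],"hand":1},{"xyz":[0,0,4],"delta_rot":[0,0,0],"hand":1},{"xyz":[0,0,4],"delta_rot":[0,0,0],"hand":1}]'
```

```text
time_s: 11.72
position: [0.4684, -0.1316, 0.1886]
tcp_rot: [[-0.992, 0.128, 0.001], [0.128, 0.992, -0.0], [-0.001, -0.0, -1.0]]
force: [2.3, 0.4, 0.4]
opening: 0.228
grasp_force: 29.8
```

```bash
python3 -m handwheel '[{"xyz":[0,0,1],"delta_rot":[0,0,0],"hand":1},{"xyz":[0,0,2],"delta_rot":[0,0,0],"hand":1},{"xyz":[0,0,3],"delta_rot":[0,0,0],"hand":1},{"xyz":[0,0,4],"delta_rot":[0,0,0],"hand":1},{"xyz":[0,0,4],"delta_rot":[0,0,0],"hand":1}]'
```

```text
time_s: 12.35
position: [0.4685, -0.1317, 0.1846]
tcp_rot: [[-0.992, 0.127, 0.001], [0.127, 0.992, -0.001], [-0.001, -0.0, -1.0]]
force: [2.1, -0.7, 1.4]
opening: 0.226
grasp_force: 29.9
```

```bash
python3 -m handwheel '[{"xyz":[0,0,1],"delta_rot":[0,0,0],"hand":1},{"xyz":[0,0,2],"delta_rot":[0,0,0],"hand":1},{"xyz":[0,0,3],"delta_rot":[0,0,0],"hand":1},{"xyz":[0,0,4],"delta_rot":[0,0,0],"hand":1},{"xyz":[0,0,5],"delta_rot":[0,0,0],"hand":1}]'
```

```text
time_s: 12.98
position: [0.4682, -0.1314, 0.1794]
tcp_rot: [[-0.992, 0.128, 0.0], [0.128, 0.992, -0.0], [-0.0, -0.0, -1.0]]
force: [4.0, -1.8, 0.5]
opening: 0.231
grasp_force: 30.0
```

```bash
python3 -m handwheel '[{"xyz":[0,0,1],"delta_rot":[0,0,0],"hand":1},{"xyz":[0,0,2],"delta_rot":[0,0,0],"hand":1},{"xyz":[0,0,3],"delta_rot":[0,0,0],"hand":1},{"xyz":[0,0,4],"delta_rot":[0,0,0],"hand":1},{"xyz":[0,0,5],"delta_rot":[0,0,0],"hand":1}]'
```

```text
time_s: 13.6
position: [0.4681, -0.1314, 0.1745]
tcp_rot: [[-0.992, 0.128, 0.0], [0.128, 0.992, 0.0], [-0.0, 0.0, -1.0]]
force: [3.6, -0.1, 1.4]
opening: 0.229
grasp_force: 30.0
```

```bash
python3 -m handwheel '[{"xyz":[0,0,0.6],"delta_rot":[0,0,0],"hand":1},{"xyz":[0,0,1.2],"delta_rot":[0,0,0],"hand":1},{"xyz":[0,0,1.8],"delta_rot":[0,0,0],"hand":1},{"xyz":[0,0,2.4],"delta_rot":[0,0,0],"hand":1},{"xyz":[0,0,3],"delta_rot":[0,0,0],"hand":1}]'
```

```text
time_s: 14.22
position: [0.4681, -0.1314, 0.1715]
tcp_rot: [[-0.992, 0.127, 0.0], [0.127, 0.992, -0.0], [-0.0, -0.0, -1.0]]
force: [4.7, -1.1, 1.8]
opening: 0.23
grasp_force: 30.0
```

```bash
python3 -m handwheel '[{"xyz":[0,0,0.4],"delta_rot":[0,0,0],"hand":1},{"xyz":[0,0,0.8],"delta_rot":[0,0,0],"hand":1},{"xyz":[0,0,1.2],"delta_rot":[0,0,0],"hand":1},{"xyz":[0,0,1.6],"delta_rot":[0,0,0],"hand":1},{"xyz":[0,0,2],"delta_rot":[0,0,0],"hand":1}]'
```

```text
time_s: 14.85
position: [0.4681, -0.1314, 0.1695]
tcp_rot: [[-0.992, 0.127, 0.0], [0.127, 0.992, -0.0], [-0.0, -0.0, -1.0]]
force: [3.5, -0.9, 1.1]
opening: 0.227
grasp_force: 30.0
```

```bash
python3 -m handwheel '[{"xyz":[0,0,0.4],"delta_rot":[0,0,0],"hand":1},{"xyz":[0,0,0.8],"delta_rot":[0,0,0],"hand":1},{"xyz":[0,0,1.2],"delta_rot":[0,0,0],"hand":1},{"xyz":[0,0,1.6],"delta_rot":[0,0,0],"hand":1},{"xyz":[0,0,1.6],"delta_rot":[0,0,0],"hand":1}]'
```

```text
time_s: 15.48
position: [0.468, -0.1314, 0.1678]
tcp_rot: [[-0.992, 0.127, -0.0], [0.127, 0.992, 0.0], [0.0, 0.0, -1.0]]
force: [3.7, -0.5, -0.0]
opening: 0.227
grasp_force: 30.0
```

```bash
python3 -m handwheel '[{"xyz":[0,0,0.3],"delta_rot":[0,0,0],"hand":1},{"xyz":[0,0,0.6],"delta_rot":[0,0,0],"hand":1},{"xyz":[0,0,0.9],"delta_rot":[0,0,0],"hand":1},{"xyz":[0,0,1.2],"delta_rot":[0,0,0],"hand":1},{"xyz":[0,0,1.2],"delta_rot":[0,0,0],"hand":1}]'
```

```text
time_s: 16.1
position: [0.4681, -0.1314, 0.1667]
tcp_rot: [[-0.992, 0.127, -0.0], [0.127, 0.992, -0.0], [0.0, -0.0, -1.0]]
force: [4.2, -0.1, 0.6]
opening: 0.226
grasp_force: 30.0
```

```bash
python3 -m handwheel '[{"xyz":[0,0,0.3],"delta_rot":[0,0,0],"hand":1},{"xyz":[0,0,0.6],"delta_rot":[0,0,0],"hand":1},{"xyz":[0,0,0.9],"delta_rot":[0,0,0],"hand":1},{"xyz":[0,0,1.2],"delta_rot":[0,0,0],"hand":1},{"xyz":[0,0,1.2],"delta_rot":[0,0,0],"hand":1}]'
```

```text
time_s: 16.73
position: [0.4681, -0.1314, 0.1655]
tcp_rot: [[-0.992, 0.127, 0.0], [0.127, 0.992, 0.0], [-0.0, 0.0, -1.0]]
force: [4.3, -0.7, 1.2]
opening: 0.229
grasp_force: 30.0
```

```bash
python3 -m handwheel '[{"xyz":[0,0,0.3],"delta_rot":[0,0,0],"hand":1},{"xyz":[0,0,0.6],"delta_rot":[0,0,0],"hand":1},{"xyz":[0,0,0.9],"delta_rot":[0,0,0],"hand":1},{"xyz":[0,0,1.2],"delta_rot":[0,0,0],"hand":1},{"xyz":[0,0,1.2],"delta_rot":[0,0,0],"hand":1}]'
```

```text
time_s: 17.35
position: [0.4681, -0.1314, 0.1643]
tcp_rot: [[-0.992, 0.127, 0.0], [0.127, 0.992, 0.0], [-0.0, 0.0, -1.0]]
force: [4.6, -0.6, 2.1]
opening: 0.231
grasp_force: 30.0
```

```bash
python3 -m handwheel '[{"xyz":[0,0,0.3],"delta_rot":[0,0,0],"hand":1},{"xyz":[0,0,0.6],"delta_rot":[0,0,0],"hand":1},{"xyz":[0,0,0.9],"delta_rot":[0,0,0],"hand":1},{"xyz":[0,0,1.2],"delta_rot":[0,0,0],"hand":1},{"xyz":[0,0,1.2],"delta_rot":[0,0,0],"hand":1}]'
```

```text
time_s: 17.98
position: [0.4681, -0.1314, 0.1631]
tcp_rot: [[-0.992, 0.127, 0.0], [0.127, 0.992, -0.0], [-0.0, 0.0, -1.0]]
force: [3.9, -0.4, 1.0]
opening: 0.227
grasp_force: 30.0
```

```bash
python3 -m handwheel '[{"xyz":[0,0,0.3],"delta_rot":[0,0,0],"hand":1},{"xyz":[0,0,0.6],"delta_rot":[0,0,0],"hand":1},{"xyz":[0,0,0.9],"delta_rot":[0,0,0],"hand":1},{"xyz":[0,0,1.2],"delta_rot":[0,0,0],"hand":1},{"xyz":[0,0,1.2],"delta_rot":[0,0,0],"hand":1}]'
```

```text
time_s: 18.6
position: [0.468, -0.1314, 0.1618]
tcp_rot: [[-0.992, 0.127, -0.0], [0.127, 0.992, 0.0], [0.0, 0.0, -1.0]]
force: [5.3, -0.1, 0.3]
opening: 0.227
grasp_force: 30.0
```

```bash
python3 -m handwheel '[{"xyz":[0,0,0.3],"delta_rot":[0,0,0],"hand":1},{"xyz":[0,0,0.6],"delta_rot":[0,0,0],"hand":1},{"xyz":[0,0,0.9],"delta_rot":[0,0,0],"hand":1},{"xyz":[0,0,1.2],"delta_rot":[0,0,0],"hand":1},{"xyz":[0,0,1.2],"delta_rot":[0,0,0],"hand":1}]'
```

```text
time_s: 19.23
position: [0.468, -0.1314, 0.1606]
tcp_rot: [[-0.992, 0.127, -0.0], [0.127, 0.992, 0.0], [0.0, 0.0, -1.0]]
force: [4.8, -1.1, -1.1]
opening: 0.228
grasp_force: 30.0
```

```bash
python3 -m handwheel '[{"xyz":[0,0,0.3],"delta_rot":[0,0,0],"hand":1},{"xyz":[0,0,0.6],"delta_rot":[0,0,0],"hand":1},{"xyz":[0,0,0.9],"delta_rot":[0,0,0],"hand":1},{"xyz":[0,0,1.2],"delta_rot":[0,0,0],"hand":1},{"xyz":[0,0,1.2],"delta_rot":[0,0,0],"hand":1}]'
```

```text
time_s: 19.85
position: [0.468, -0.1314, 0.1596]
tcp_rot: [[-0.992, 0.127, -0.0], [0.127, 0.992, 0.0], [0.0, 0.0, -1.0]]
force: [4.5, -0.4, 0.9]
opening: 0.23
grasp_force: 30.0
```

```bash
python3 -m handwheel '[{"xyz":[0,0,0.3],"delta_rot":[0,0,0],"hand":1},{"xyz":[0,0,0.6],"delta_rot":[0,0,0],"hand":1},{"xyz":[0,0,0.9],"delta_rot":[0,0,0],"hand":1},{"xyz":[0,0,1.2],"delta_rot":[0,0,0],"hand":1},{"xyz":[0,0,1.2],"delta_rot":[0,0,0],"hand":1}]'
```

```text
time_s: 20.48
position: [0.4682, -0.1314, 0.1588]
tcp_rot: [[-0.992, 0.127, 0.0], [0.127, 0.992, -0.0], [-0.0, -0.0, -1.0]]
force: [3.3, 0.2, 5.5]
opening: 0.228
grasp_force: 30.0
```

```bash
python3 -m handwheel '[{"xyz":[0,0,0.2],"delta_rot":[0,0,0],"hand":1},{"xyz":[0,0,0.4],"delta_rot":[0,0,0],"hand":1},{"xyz":[0,0,0.6],"delta_rot":[0,0,0],"hand":1},{"xyz":[0,0,0.6],"delta_rot":[0,0,0],"hand":1},{"xyz":[0,0,0.6],"delta_rot":[0,0,0],"hand":1}]'; python3 - <<'E'
from h import *
F=[]
for i in range(6):
    g=vision.capture('side');s=bot.read_state();F.append(np.r_[s['force'],s['position'][2]])
print(np.mean(F,0))
E
```

```text
time_s: 21.1
position: [0.4682, -0.1315, 0.1586]
tcp_rot: [[-0.992, 0.127, 0.001], [0.127, 0.992, -0.0], [-0.001, -0.0, -1.0]]
force: [2.6, 0.3, 8.2]
opening: 0.226
grasp_force: 30.0
[3.2854 0.747  8.9447 0.1586]
```

```bash
python3 -m handwheel '[{"xyz":[0,0,0.2],"delta_rot":[0,0,0],"hand":1},{"xyz":[0,0,0.4],"delta_rot":[0,0,0],"hand":1},{"xyz":[0,0,0.6],"delta_rot":[0,0,0],"hand":1},{"xyz":[0,0,0.8],"delta_rot":[0,0,0],"hand":1},{"xyz":[0,0,0.8],"delta_rot":[0,0,0],"hand":1}]'; python3 - <<'E'
from h import *
F=[]
for i in range(6):
    g=vision.capture('side');s=bot.read_state();F.append(np.r_[s['force'],s['position'][2]])
print(np.mean(F,0))
a=cv2.imread("pics/s1.png").mean(2)
for r in range(171,178): print(r,a[r,322:340].astype(int),g.mean(2)[r,322:340].astype(int))
cv2.imwrite("pics/a4.png",np.hstack([cv2.resize(x[120:210,290:350],(400,600),interpolation=cv2.INTER_CUBIC) for x in (g[:,:,::-1],cv2.imread("pics/s1.png"))]))
E
```

```text
time_s: 22.02
position: [0.4683, -0.1315, 0.1585]
tcp_rot: [[-0.992, 0.127, 0.001], [0.127, 0.992, -0.001], [-0.001, -0.001, -1.0]]
force: [3.4, 1.5, 13.6]
opening: 0.229
grasp_force: 30.0
[ 2.6509  0.2936 13.7481  0.1585]
171 [101 103 102 103 133 146 151 154 159 162 160 158 158 161 160 157 126 113] [103 103 102 109 134 149 151 151 162 165 165 161 162 162 162 158 129 112]
172 [101 101 100 102 132 144 154 161 160 161 162 162 159 156 157 159 144 123] [100  98 104 104 136 148 157 162 163 160 167 161 161 160 162 164 149 125]
173 [ 99  97  98 107 123 131 132 137 140 141 156 158 115  90 108 146 153 124] [103  96  97 108 127 134 135 139 145 146 156 158 129  99 100 143 154 128]
174 [100  95  97 103 107 110 120 124 124 122 136 133  82  41  70 140 155 123] [101  98  98 103 109 112 123 125 125 126 137 132  98  56  52 117 152 126]
175 [ 99  99  98 104 102 101 106 110 110 112 115 107  65  33  63 139 160 142] [102 100  99 107 104 102 110 109 110 113 116 108  82  41  43 112 151 145]
176 [ 97 100 101 106 103 104  97  94  94  97 116 102  56  27  64 141 160 159] [100  99 101 104 106 107 100  96  94 103 115 111  73  35  42 112 156 161]
177 [ 97 101 100 107 103 106 111 116 117 119 142 130  82  58 105 146 159 157] [ 97 107 105 110 108 102 115 119 119 121 147 154 115  67  63 134 160 159]
```

View pics/a4.png

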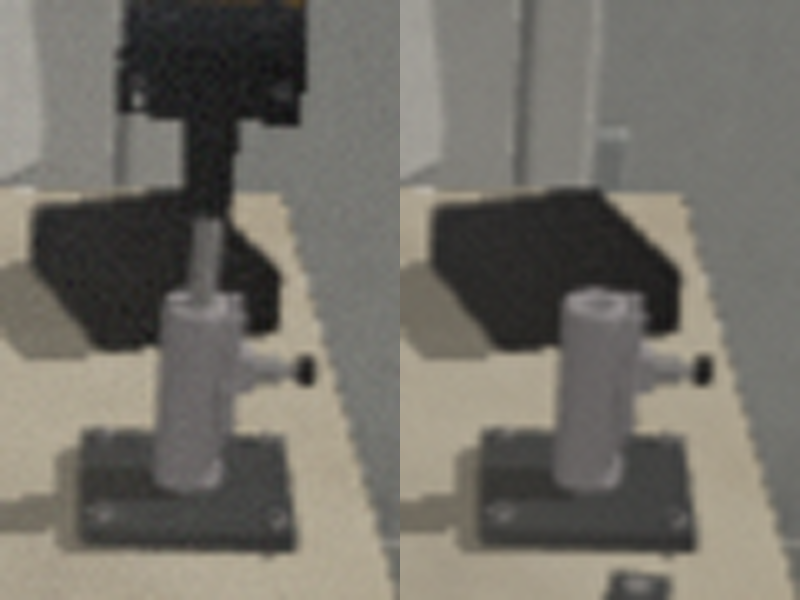

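The knob at (305,370) stands only about 0.4 px (~1 mm) out from its free position. The height doesn't move under 14 N, so the foot is on the stop and the pin is in the groove. I'll ease off and release.

```bash
python3 -m handwheel '[{"xyz":[0,0,-0.7],"delta_rot":[0,0,0],"hand":1},{"xyz":[0,0,-1.2],"delta_rot":[0,0,0],"hand":1},{"xyz":[0,0,-1.2],"delta_rot":[0,0,0],"hand":0.5},{"xyz":[0,0,-1.2],"delta_rot":[0,0,0],"hand":0},{"xyz":[0,0,-1.2],"delta_rot":[0,0,0],"hand":-0.3}]'; python3 -m handwheel '[{"xyz":[0,0,0],"delta_rot":[0,0,0],"hand":-0.5},{"xyz":[0,0,0],"delta_rot":[0,0,0],"hand":-0.5},{"xyz":[0,0,0],"delta_rot":[0,0,0],"hand":-0.5},{"xyz":[0,0,0],"delta_rot":[0,0,0],"hand":-0.5},{"xyz":[0,0,0],"delta_rot":[0,0,0],"hand":-0.5}]'
```

```text
time_s: 22.95
position: [0.4666, -0.1308, 0.1574]
tcp_rot: [[-0.992, 0.127, -0.004], [0.127, 0.992, 0.002], [0.004, 0.001, -1.0]]
force: [-0.0, 0.4, 0.8]
opening: 0.401
grasp_force: 0.0
time_s: 23.58
position: [0.4681, -0.1314, 0.1582]
tcp_rot: [[-0.992, 0.127, -0.0], [0.127, 0.992, -0.0], [0.0, -0.0, -1.0]]
force: [0.4, 0.3, 0.2]
opening: 0.745
grasp_force: 0.0
```

```bash
python3 -m handwheel '[{"xyz":[0,0,-15],"delta_rot":[0,0,0],"hand":-0.6},{"xyz":[0,0,-40],"delta_rot":[0,0,0],"hand":-0.6},{"xyz":[0,0,-70],"delta_rot":[0,0,0],"hand":-0.6},{"xyz":[0,0,-100],"delta_rot":[0,0,0],"hand":-0.6},{"xyz":[0,0,-100],"delta_rot":[0,0,0],"hand":-0.6}]'; python3 - <<'E'
from h import *
g=np.mean([vision.capture("side").astype(float) for _ in range(4)],0).astype(np.uint8)
for r in range(173,178): print(r,g.mean(2)[r,322:340].astype(int))
cv2.imwrite("pics/a5.png",cv2.resize(g[90:210,260:380,::-1],(600,600),interpolation=cv2.INTER_CUBIC))
E
```

```text
time_s: 24.2
position: [0.4695, -0.1321, 0.2603]
tcp_rot: [[-0.992, 0.127, 0.005], [0.127, 0.992, -0.003], [-0.005, -0.002, -1.0]]
force: [0.1, 0.1, 1.4]
opening: 0.8
grasp_force: 0.0
173 [100  98 100 108 124 129 133 138 140 142 155 160 119  93 110 148 154 126]
174 [100  97  99 104 109 111 121 126 125 124 135 134  86  44  71 141 159 125]
175 [101  96  98 103 104 103 107 112 111 112 114 108  66  31  65 143 161 142]
176 [ 98  98 100 104 105 104  99  96  97  99 117 109  66  33  61 140 162 159]
177 [ 99 103 102 108 105 105 111 117 118 121 145 151  96  55  72 140 161 158]
```

View pics/a5.png

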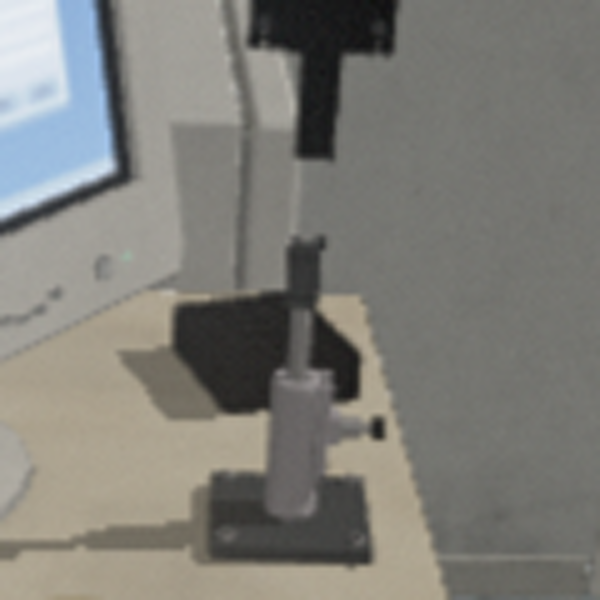

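The rod stands in the holder, released, with its head at (305,275). The knob at (377,428) looks nearly free, so I'll measure its shift more carefully before handing in.

```bash
python3 - <<'E'
from h import *
n=np.mean([vision.capture("side").astype(float) for _ in range(12)],0).mean(2)
cv2.imwrite("pics/s6.png",n.astype(np.uint8))
s1=cv2.imread("pics/s1.png").mean(2);s3=cv2.imread("pics/s3.png").mean(2)
def edge(g,r):  # 50% crossing on right side and left side of knob
    w=g[r,326:342];out=[]
    k=int(np.argmin(w));lo=w[k]
    j=k
    while w[j]<100:j+=1
    R=326+j-1+(100-w[j-1])/(w[j]-w[j-1])
    j=k
    while w[j]<80:j-=1
    L=326+j+(w[j]-80)/(w[j]-w[j+1])
    return L,R
for nm,g in(("free s1",s1),("free s3",s3),("now",n)):
    e=np.array([edge(g,r) for r in (174,175,176)]);print(nm,e.mean(0))
s=bot.read_state();c=[319.5,176]
print("px per mm x",proj("side",[.417,-.131,.07])-proj("side",[.418,-.131,.07]))
t=vision.capture("top");m=t.mean(2);print(m[250:258,384:399].astype(int))
hd=n[136:153,310:332];print(hd.astype(int))
E
```

```text
free s1 [333.7297 336.4564]
free s3 [333.7423 336.4325]
now [333.8495 336.4449]
px per mm x [0.3263 0.0045]
[[27 29 28 26 25 25 28 26 27 28 28 26 25 28 24]
 [25 22 25 29 28 28 27 25 28 27 25 25 22 29 25]
 [26 24 28 29 26 28 27 24 25 27 24 25 24 25 28]
 [27 27 26 25 29 28 30 25 28 22 27 30 27 26 32]
 [25 24 27 25 25 25 20 22 22 27 25 27 26 25 43]
 [27 29 27 27 24 18 15 16 20 23 24 23 22 20 71]
 [22 26 28 23 23 18 20 21 21 19 16 18 15 18 89]
 [25 27 22 24 20 13 16 16 19 18 15 15 15 18 80]]
[[122 127 128 127 127 126 125 131 137 125 118 117 117 114 113 115 116 118
  117 116 117 117]
 [123 128 128 127 126 126 127 129 107  94 110 117 107  88  74 104 116 117
  116 116 116 117]
 [122 126 128 127 127 126 128 128  95  72  82  86  80  68  56 101 117 118
  117 117 116 117]
 [123 127 128 127 126 127 125  95  65  57  58  60  59  58  56 102 117 117
  116 116 115 115]
 [124 127 127 128 127 127 125  81  50  52  54  54  52  59  99 115 117 116
  116 117 116 114]
 [124 127 126 127 126 128 126  81  48  47  51  47  47  55 105 118 116 115
  116 116 115 116]
 [124 127 126 125 126 127 127  83  52  53  53  52
[... 274 characters left out ...]
3  54  54  62 103 116 117 116
  117 117 116 118]
 [124 127 127 128 128 129 128  88  56  53  53  54  53  62 103 114 116 116
  115 115 117 116]
 [127 127 125 126 126 127 126  86  57  54  55  53  54  59 100 114 116 115
  114 114 113 114]
 [129 116  90  78  73  70  70  59  53  54  54  53  54  74 109 119 118 119
  117 118 119 119]
 [ 74  65  49  43  38  41  40  45  48  49  49  47  49  79 136 152 152 151
  150 150 150 147]
 [ 43  41  39  38  38  40  42  50  52  52  53  51  55  99 146 161 159 157
  156 156 155 152]
 [ 42  42  42  42  41  37  38  44  60  67  63  64  60 112 150 159 158 156
  155 155 155 157]
 [ 42  41  43  43  39  40  38  43  76  88  89  99  68  76 120 150 157 156
  154 155 155 156]]
```

The knob shift is far below the ~1 px (3 mm) of riding on the full width. The head top at row ~137 corresponds to z ≈ 0.189 m, so the foot is at 0.039 m, about 63 mm below the mouth, which matches the stop. The gripper is clear, so I'm handing in.

```bash
python3 -c "
from rig import bot,workorder
s=bot.read_state();print(s['position'],s['force'],s['time_s']);print(workorder.hand_in())"
```

```text
[ 0.46810054 -0.1314018   0.25817089] [ 0.05695881  0.0402048  -0.57687737] 25.05
the job is handed in; nothing more can be done
None
```

I drew the rod from the block and slid it into the larger holder until it held firm on the stop at about 14 N, roughly 63 mm below the mouth, then released it and handed in at 25 s; the side camera's view of the knob fits the pin being in the groove, but no verdict came back.

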